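# Set the length stop of a cut-off jig and load it with bars

## Task

Set up the cut-off jig for sawing brass bars to the length of the setting gauge: swing the keeper bar out of the way, free the length stop with its clamp knob, lay the T-shaped gauge in the middle groove with its arms against the end plate, slide the stop up so that it touches the gauge's end, tighten the clamp knob, and only then lay the gauge back in its wooden tray. Next lay every brass bar there is in a groove of its own, fully down and pushed up against the clamped stop, its other end sticking out through the end plate, and swing the keeper fully shut over the bars. Leave the stop clamped where the gauge set it and do not disturb the loose scriber and the bottle.

Things in the scene. Friction and masses are not known exactly. Their poses are not given: they have to be found in the camera images.
- jig: Cut-off jig, fixed to the bench: dark steel bed 134 mm wide (its y), from x = -14 to 236 mm, with bright lands on it. Origin on the bench under the middle of the end plate's inner face; x runs along the grooves from the end plate towards the stop, z up. Beside the bed stand the keeper's pivot (x 45, y 94 mm) and its rest and shut-pin (x 36 to 66, y -96 mm), up to 40 mm high.
- groove_1 (a point): Start of the first groove: on its centre line (jig y = -42 mm), on its floor (8 mm above the bench), in line with the end plate's inner face (jig x = 0); axes as the jig's. Each groove runs along x, is 22 mm wide and 5 mm deep; the land tops beside it are 13 mm above the bench.
- groove_2 (a point): The same point of the middle groove (jig y = 0). The end plate is four teeth on the lands, jig x = -14 to 0, tops 27 mm above the bench, with 22 mm gaps in line with the grooves through which bars pass. The inner faces (x = 0) of the two middle teeth, |y| = 11 to 31 mm, are what the gauge's arms bear against.
- groove_3 (a point): The same point of the third groove (jig y = 42 mm).
- stop_face (a point): Middle of the length stop's front face, 20 mm above the bench, axes as the jig's. The stop is a carriage sliding along jig x on the lands: a cross bar 14 mm thick, 126 mm wide (z = 13.5 to 33 mm) with this face towards the end plate, and behind it a body 58 mm long, 36 mm high, with the clamp knob.
- stop (a joint): Position of the length stop in m: from the end plate's inner face (jig x = 0) to the stop's front face; 0.06 to 0.16. About 2 N moves it when the clamp is free; well clamped it holds more than 20 N. Freed, it can be moved by the knob's bar or by pushing its cross bar.
- knob_grip (a point): Middle of the clamp knob's bar handle, on the knob's upright axis, 42 mm behind the stop's face, 58 mm above the bench; x axis along the bar. The black bar is 54 mm long, 13 mm thick, 20 mm high (z = 47 to 67 mm). It travels with the stop.
- knob (a joint): Clamp knob angle in rad, 0 to 1.7; grows as the knob is turned clockwise seen from above, which tightens. 0: free, the bar in line with the grooves. It begins to bite at about 0.8; over 1.25 it is tight, 1.55 is a good firm setting; under 0.45 the stop is free. Needs 0.1 to 0.25 N m, stays where it is left; starts tight.
- gauge: Setting gauge, loose, 0.2 kg: steel T, leg 18 mm wide and high, 100 mm long over all; at one end arms 78 mm wide over all, 16 mm long, 7 mm thick, half way up, so they clear the lands. Same either way up. Origin at the leg's underside, 45 mm from the arms' outer face, 55 mm from the free end; x from arms to free end. In use arms' outer face on the middle teeth, free end to the stop.
- gauge_mid (a point): The gauge's origin raised to mid height of the leg, 9 mm above its underside; near its centre of mass.
- tray: Low open wooden tray, fixed to the bench, 130 mm (its x) by 170 mm (its y), 14 mm high, walls 6 mm; origin at the centre of its underside, inner floor 6 mm up. The gauge starts in it and goes back anywhere wholly inside it.
- bar_1_mid (a point): Centre of a plain square brass bar, 130 mm long (along its x), 18 by 18 mm, loose, 0.3 kg; lies on the bench at the start. May be absent.
- bar_2_mid (a point): Centre of the second such bar. May be absent.
- bar_3_mid (a point): Centre of the third such bar. May be absent.
- bar_1: The first bar; origin 9 mm from the bar's centre, at the middle of one long face.
- bar_2: The second bar, likewise.
- bar_3: The third bar, likewise.
- keeper_handle (a point): Middle of the keeper bar's upright wooden handle, 19 mm across, free from 42 to 70 mm above the bench; this point is 58 mm up and 150 mm from the pivot.
- keeper_pivot (a point): The keeper's upright pivot axis, at the underside of the keeper (30 mm above the bench).
- keeper (a joint): Angle of the keeper in rad, a flat steel bar 202 mm long that swings level, 30 to 38 mm above the bench, 4 mm over seated bars. 0: shut, straight across the grooves (along jig -y from the pivot); 1.57: open, pointing along jig -x beside the grooves; at most 1.85. Friction 0.12 N m, stays where it is left; starts shut or partly open.
- bottle: Translucent bottle, 46 mm across, 102 mm high, loose bystander; origin at the centre of its underside.
- scriber: Thin steel scriber, 103 mm long, 8 mm thick, loose bystander; origin at the centre of its underside.
Mind the look-alikes: they are no part of the job. Of the things that look like the gauge, the larger one is meant.

How it is judged:
By the outcome, as a careful person would: the job done as asked, in the order asked, and still so for the second after the job is handed in, with the robot touching nothing.
Of bar_1, bar_2, bar_3 only 2 to 3 are there at a start; the rules pass over those that are not, and their reading is None.
At some moment in a run one of bar_1, bar_2, bar_3, gauge may be knocked a few centimetres aside while the robot is not near it.
Once in a run the grip may slacken for a moment while it holds something.
It also fails if it takes over 210 s, if anything falls off the work surface, if the arm or the gripper's body presses on something with over 40 N, if the wrist force passes 120 N, or if a joint passes its speed limit or range.

## Robot

A 7-joint arm with a two-finger parallel gripper is mounted at the origin on a cart in front of the work surface, level with it; the furniture and walls round the work are solid. World frame = base frame: x ahead of the robot, y to its left, z up, the work surface at z = 0. Lengths are in m, angles in rad, forces in N, time in s.
With the tool pointing down it reaches from about 0.375 to 0.925 m from the base axis. Payload 3.1 kg.
Tool frame: the origin (TCP) lies at the very end of the fingers, on their centre line; the grasp point (between the pads) lies 19 mm behind it (r.pinch_z is the distance from the TCP to the grasp point, in m); y points along the fingers, x is the direction in which the jaws open and shut, and the axes are right-handed (so a half turn about y gives the same grasp; the last joint's range is limited). The gripper opens to 85 mm and grips with 20 to 120 N. Pads are 22 mm wide; open, the fingers measure 114 mm over their backs; the gripper's body (76 mm by 85 mm) begins 54 mm behind the grasp point. The pads swing forward as they close: fully open they stand 13 mm farther back than shut.
Start: joints at [-1.252, 0.383, 0.044, 1.598, -0.018, 1.161, -0.05], TCP at [0.263, 0.594, 0.231] pointing down, gripper open.
Joint ranges: [-2.61, 2.61], [-0.41, 2.15], [-1.48, 1.57], [0, 2.5], [-1.57, 4.71], [0.05, 1.97], [-2.85, 2.85]. Speed limits (rad/s): [2.79, 2.79, 3.14, 3.14, 3.14, 3.14, 3.14].

## Interface

Orientations are given as [roll, pitch, yaw] about the fixed x, y, z axes, in that order (R = Rz(yaw) Ry(pitch) Rx(roll)).
In Python, from rig import r, sensors, eyes gives the robot as it stands. Calls block until the motion is done:
- r.move_pose(position, orientation): joint-space move of the TCP to a pose.
- r.move_straight(position, ori=None, feed=0.15, until_force=None): straight line of the TCP; ori=None keeps the orientation; feed is the mean speed in m/s. With until_force (N) it stops when the force on the tool has changed by that much, and returns True; else False.
- r.movej(angles): joint-space move.
- r.ungrasp() and r.close_gripper(strength=None): open the fingers fully, or close them until they stop; strength is the grip in N (None keeps the last).
- r.hold(seconds).
- r.ik(position, orientation): joint angles nearest the present ones, or None.
- sensors.observe(): the state.
- eyes.snapshot(name): name is "scene" or "top"; returns a dict with "color" (480x640x3 uint8, blue, green, red), "depth" (480x640 float32, m along the optical axis (not along the pixel's ray), 0 where there is no reading), "fx", "fy", "cx", "cy" (pixels), "xyz" and "rotation" of the camera in the world. Camera axes: x right, y down, z forward; pixel columns grow to the right and rows downward; lengths in m; the calibration is good to about 2 mm. A picture is of the moment at which its call begins.
A pose or a line that the arm cannot do raises r.PlanningError and nothing moves.
- r.finish_job(): hands the job in, once; it reports no verdict.
The state is a dict: "t": time; "joint_pos": joint angles; "joint_velocities": joint speeds; "tau": joint torques, N m; "tcp_pos": TCP position; "eef_rot": TCP orientation; "ft_force": force on the tool from outside, world axes, zero at the start; "torque": the same for the moment, N m; "grip_width": finger opening in m.
Only numpy, scipy, OpenCV 4.12 (cv2) and the standard library are available. Lean on these libraries where they do the work, as an engineer would, in place of code of your own. Each camera call takes 0.05 s, during which the arm holds its last target.

## Working session

There is one attempt and no reset: what is moved stays moved. The work goes in short steps, each a Python script; the robot and the scene stay as the last script left them, time stands still between calls to the robot, and variables do not carry over. Pictures are saved under pics/ and viewed, and the job is handed in when it is done.

```bash
ls; mkdir -p pics; python3 - <<'E'
from rig import r,sensors,eyes
import cv2,numpy as np
for n in("scene","top"):
    s=eyes.snapshot(n); cv2.imwrite(f"pics/{n}0.png",s["color"]); print(n,s["fx"],s["fy"],s["cx"],s["cy"],s["xyz"],s["rotation"])
o=sensors.observe(); print(o)
E
```

```text
pics
scene 464.3557351304957 464.3557351304957 331.42332855317363 236.79120226441736 [-0.06466419  0.54105076  0.6364544 ] [-2.16001214  0.01517693 -2.32974891]
top 505.7043435445796 505.7043435445796 314.34341239014236 237.00286519805766 [ 0.39670221 -0.01585327  1.04785516] [-2.98209783 -0.01817814 -1.55240157]
{'t': 0.1, 'joint_pos': array([-1.25178541,  0.38377705,  0.04380021,  1.59941598, -0.0178995 ,
        1.16117658, -0.04986429]), 'joint_velocities': array([ 0.00039274, -0.00099036,  0.00158421, -0.00603435, -0.00185   ,
        0.00022597,  0.00039777]), 'tau': array([ 2.42628397e-03, -4.34730470e+01,  1.02920149e+00, -2.50456148e+01,
        1.09510185e-02,  5.49838485e-03,  7.87003955e-06]), 'tcp_pos': array([0.26278681, 0.59358338, 0.22999725]), 'eef_rot': array([-1.57090909,  0.00238252,  1.15413485]), 'ft_force': array([1.06182151, 0.60306328, 0.11867539]), 'torque': array([ 0.01122279, -0.00205685,  0.03249981]), 'grip_width': 0.08530566545737564}
```

View pics/scene0.png

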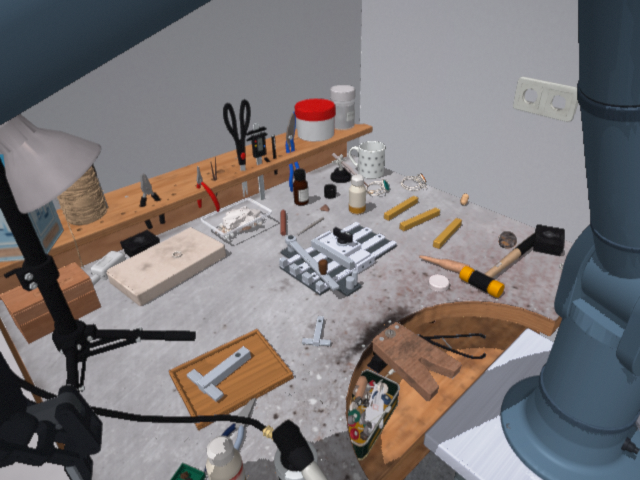

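View pics/top0.png

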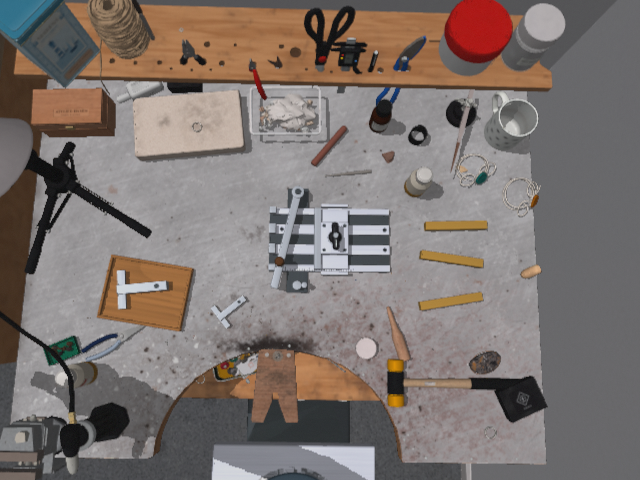

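```bash
cat > h.py <<'E'
from rig import r,sensors,eyes
import cv2,numpy as np
from scipy.spatial.transform import Rotation as Ro
def cam(s): return Ro.from_euler('xyz',s["rotation"]).as_matrix(),np.array(s["xyz"])
def snap(n):
    return eyes.snapshot(n)
def plane(s,uv,z):
    R,t=cam(s); uv=np.atleast_2d(uv).astype(float)
    d=np.c_[(uv[:,0]-s["cx"])/s["fx"],(uv[:,1]-s["cy"])/s["fy"],np.ones(len(uv))]@R.T
    k=(z-t[2])/d[:,2]; return t+d*k[:,None]
def cloud(s):
    R,t=cam(s); D=s["depth"]; v,u=np.mgrid[0:480,0:640]
    P=np.stack([(u-s["cx"])/s["fx"]*D,(v-s["cy"])/s["fy"]*D,D],-1)@R.T+t
    P[D==0]=np.nan; return P
def proj(s,P):
    R,t=cam(s); p=(np.atleast_2d(P)-t)@R; return np.c_[p[:,0]/p[:,2]*s["fx"]+s["cx"],p[:,1]/p[:,2]*s["fy"]+s["cy"]]
def ortho(s,c,half,z,px):
    """ortho view on plane z centred c=(x,y), half=(hx,hy) m; image up=+x,right=-y; px per m"""
    W,H=int(2*half[1]*px),int(2*half[0]*px)
    jj,ii=np.meshgrid(np.arange(W),np.arange(H))
    X=c[0]+half[0]-ii/px; Y=c[1]+half[1]-jj/px
    uv=proj(s,np.stack([X.ravel(),Y.ravel(),np.full(X.size,z)],1)).reshape(H,W,2).astype(np.float32)
    return cv2.remap(s["color"],uv[...,0],uv[...,1],cv2.INTER_CUBIC)
E
python3 - <<'E'
from h import *
s=snap("top");P=cloud(s)
for n,(u,v) in dict(pivot=(297,190),gauge=(145,287),gaugeS=(230,312),b1=(455,226),b2=(450,259),b3=(450,301),knob=(337,237),table=(220,230),bottle=(420,178),hand=(279,262)).items(): print(n,P[v,u].round(4))
s2=snap("scene");P2=cloud(s2);print(P2[255,250],P2[370,230])
cv2.imwrite("pics/c1.png",cv2.resize(s["color"][170:320,250:410],None,fx=5,fy=5,interpolation=cv2.INTER_CUBIC)[:600,:800])
cv2.imwrite("pics/c2.png",cv2.resize(s["color"][240:360,90:260],None,fx=4.6,fy=4.6,interpolation=cv2.INTER_CUBIC))
np.savez("pics/t0.npz",**s)
E
```

```text
pivot [0.6549 0.006  0.044 ]
gauge [0.4529 0.3066 0.0238]
gaugeS [0.4066 0.136  0.0121]
b1 [ 0.5925 -0.3243  0.0162]
b2 [ 0.5231 -0.3122  0.0159]
b3 [ 0.437  -0.3101  0.0161]
knob [ 0.5554 -0.0752  0.069 ]
table [ 0.5765  0.1665 -0.0016]
bottle [ 0.6699 -0.2334  0.1   ]
hand [0.5037 0.0369 0.0707]
[0.70913339 0.08227661 0.00200672] [0.44383456 0.30871753 0.01410306]
```

View pics/c1.png

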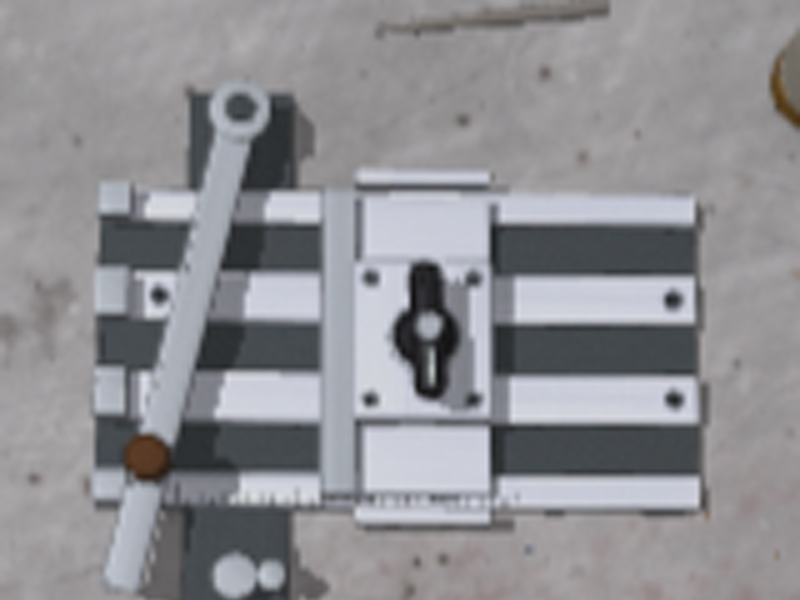

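View pics/c2.png

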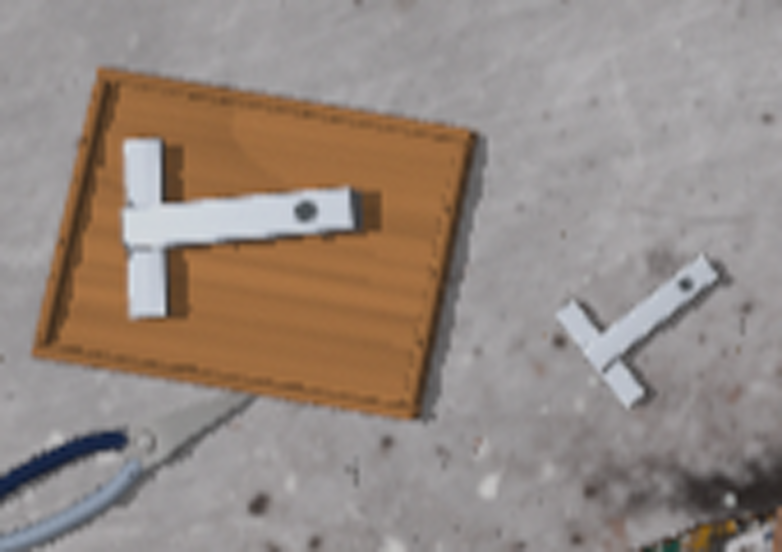

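```bash
cat > fit.py <<'E'
from h import *
from scipy.optimize import least_squares
s=dict(np.load("pics/t0.npz"))
M=[((236,67,13),(696,197)),((236,-67,13),(699,508)),((-14,67,27),(98,183)),((-14,-67,27),(93,500)),((45,94,42),(239,108)),
 ((236,11,13),(697,324)),((236,-11,13),(697,376)),((236,31,13),(697,277)),((236,-31,13),(697,424))]
J=np.array([m[0] for m in M])/1000.; uv=np.array([m[1] for m in M])/5.+np.array([250,170])-0.4
def T(p,J):
    c,q=np.cos(p[2]),np.sin(p[2]); return np.c_[p[0]+c*J[:,0]-q*J[:,1],p[1]+q*J[:,0]+c*J[:,1],J[:,2]]
f=least_squares(lambda p:(proj(s,T(p,J))-uv).ravel(),[.57,.03,-1.57])
print(f.x.round(4),f.fun.reshape(-1,2).round(2))
im=cv2.resize(s["color"][170:320,250:410],None,fx=5,fy=5,interpolation=cv2.INTER_CUBIC)
def dr(L,col):
    q=((proj(s,T(f.x,np.array(L)/1000.))-[250,170]+.4)*5).astype(int); cv2.polylines(im,[q],True,col,1)
for a,b in((-67,-53),(-31,-11),(11,31),(53,67)):
    dr([(-14,a,27),(0,a,27),(0,b,27),(-14,b,27)],(0,0,255)); dr([(0,a,13),(236,a,13),(236,b,13),(0,b,13)],(0,200,0))
for k in(.19,):pass
cv2.imwrite("pics/fit.png",im[:600])
# edges of bars and stop face, knob, keeper handle
E
python3 fit.py
python3 - <<'E'
from h import *
s=dict(np.load("pics/t0.npz"))
cv2.imwrite("pics/c3.png",cv2.resize(s["color"][200:320,405:505],None,fx=5,fy=5,interpolation=cv2.INTER_CUBIC))
hsv=cv2.cvtColor(s["color"],cv2.COLOR_BGR2HSV); m=cv2.inRange(hsv,(15,90,60),(32,255,255)); m[:, :400]=0; m[:200]=0;m[330:]=0
n,l,st,c=cv2.connectedComponentsWithStats(m)
for i in range(1,n):
    if st[i,4]>150:
        p=np.argwhere(l==i)[:,::-1]; w=plane(s,p,.018)[:,:2]; (cx,cy),(a,b),an=cv2.minAreaRect((w*1000).astype(np.float32)); 
        d=w-w.mean(0); U=np.linalg.svd(d,full_matrices=False)[2][0]; print(c[i],w.mean(0).round(4),(cx,cy),(a,b),an,np.arctan2(U[1],U[0]),st[i,4])
E
```

```text
[ 0.5584  0.0488 -1.5587] [[-0.16 -0.89]
 [ 0.35  0.67]
 [-0.35 -0.77]
 [-0.72  0.66]
 [ 0.12 -0.01]
 [ 0.1   0.05]
 [ 0.28  0.11]
 [-0.06 -0.01]
 [ 0.45  0.09]]
[455.30615942 225.19021739] [ 0.5939 -0.3245] (593.9414672851562, -324.5475769042969) (18.729286193847656, 131.98257446289062) 2.521336555480957 -1.5297852176131201 552
[451.04416961 258.51943463] [ 0.5238 -0.3138] (523.9461669921875, -313.33477783203125) (130.7554168701172, 18.563446044921875) 82.68354797363281 -1.6989153217573119 566
[450.37961336 300.83831283] [ 0.4373 -0.3104] (437.24163818359375, -310.2781066894531) (17.895278930664062, 131.041015625) 10.105716705322266 -1.3949540676464527 569
```

View pics/fit.png

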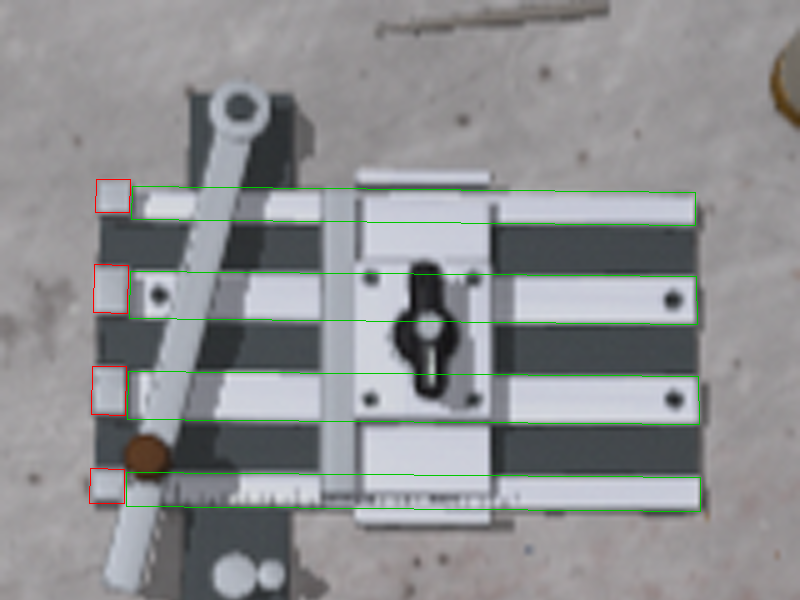

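View pics/c3.png

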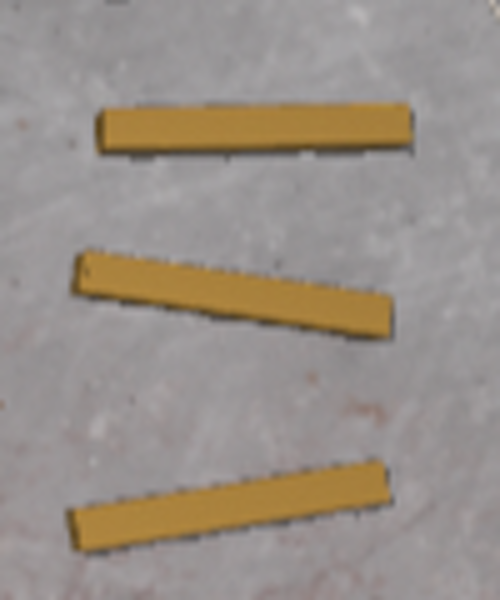

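```bash
cat >> h.py <<'E'
JP=np.array([.5584,.0488,-1.5587])
def jw(x,y,z=None):
    c,q=np.cos(JP[2]),np.sin(JP[2]); X=JP[0]+c*x-q*y; Y=JP[1]+q*x+c*y
    return np.array([X,Y]) if z is None else np.array([X,Y,z])
def wj(P):
    P=np.asarray(P)[:2]-JP[:2]; c,q=np.cos(JP[2]),np.sin(JP[2]); return np.array([c*P[0]+q*P[1],-q*P[0]+c*P[1]])
def down(yaw): return [-np.pi/2,0,yaw]
def st(msg=""):
    o=sensors.observe(); print(msg,"t%.1f"%o["t"],"tcp",o["tcp_pos"].round(4),"yaw%.3f"%o["eef_rot"][2],"F",o["ft_force"].round(1),"Mz%.2f"%o["torque"][2],"g%.4f"%o["grip_width"]); return o
E
python3 - <<'E'
from h import *
s=dict(np.load("pics/t0.npz"))
f=lambda x,y,o=(250,170),k=5:(np.array([x,y])/k+o-.4)
g=lambda x,y,z,**a: plane(s,f(x,y,**a),z/1000)[0]
for n,a in dict(facetop=(321,192,33),facebot=(321,490,33),knob=(429,326,68),kn1=(426,265,67),kn2=(432,395,67),handle=(147,456,70),pivot=(239,108,42)).items(): print(n,(wj(g(*a))*1000).round(1))
for n,a in dict(handTop=(126,140,18.5),).items(): pass
G=lambda x,y,z:plane(s,np.array([x,y])/4.6+[90,240]-.4,z/1000)[0]
for n,a in dict(armTopL=(123,140,18.5),armTopR=(160,139,18.5),armBotL=(130,319,18.5),armBotR=(167,316,18.5),endT=(355,187,24),endB=(357,229,24),faceT=(122,206,24),faceB=(126,248,24),tl=(98,68,14),tr=(478,133,14),br=(415,418,14),bl=(34,355,14)).items(): print(n,G(*a).round(4))
s2=snap("scene"); im=cv2.resize(s2["color"][200:310,260:420],None,fx=5,fy=5,interpolation=cv2.INTER_CUBIC)
def dr(L,col):
    L=np.array(L)/1000.
    q=((proj(s2,np.array([jw(*p) for p in L]))-[260,200]+.4)*5).astype(int); cv2.polylines(im,[q],True,col,1)
for a,b in((-67,-53),(-31,-11),(11,31),(53,67)):
    dr([(-14,a,27),(0,a,27),(0,b,27),(-14,b,27)],(0,0,255)); dr([(0,a,13),(236,a,13),(236,b,13),(0,b,13)],(0,200,0))
cv2.imwrite("pics/fit2.png",im)
E
```

```text
facetop [78.6 61.2]
facebot [ 79.4 -61.5]
knob [1.209e+02 1.000e-01]
kn1 [119.8  24.6]
kn2 [122.1 -27.2]
handle [ 11.1 -52.5]
pivot [44.7 94. ]
armTopL [0.4863 0.3684 0.0185]
armTopR [0.4871 0.3522 0.0185]
armBotL [0.4084 0.3591 0.0185]
armBotR [0.41   0.3432 0.0185]
endT [0.4673 0.2639 0.024 ]
endB [0.449  0.2619 0.024 ]
faceT [0.457  0.3645 0.024 ]
faceB [0.4388 0.3613 0.024 ]
tl [0.5185 0.3837 0.014 ]
tr [0.4929 0.2139 0.014 ]
br [0.3681 0.2342 0.014 ]
bl [0.3922 0.401  0.014 ]
```

View pics/fit2.png

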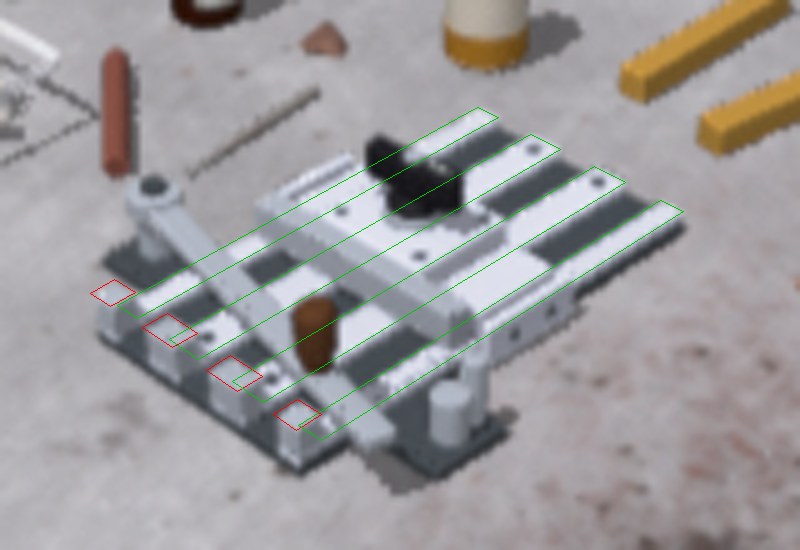

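```bash
cat >> h.py <<'E'
def khandle(a,z,R=.150): return jw(.045-R*np.sin(a),.094-R*np.cos(a),z)
E
python3 - <<'E'
from h import *
a=.228
st("0")
r.move_pose(khandle(a,.20),down(JP[2]+np.pi-a)); st("above")
r.move_straight(khandle(a,.047),feed=.15,until_force=15); st("at")
r.close_gripper(40); st("grip")
for k in np.linspace(a,1.6,8)[1:]:
    r.move_straight(khandle(k,.047),ori=down(JP[2]+np.pi-k),feed=.15); st("k%.2f"%k)
E
```

```text
0 t0.2 tcp [0.263  0.5939 0.2306] yaw1.154 F [ 0.6 -0.2  0.3] Mz-0.02 g0.0852
above t2.4 tcp [0.5067 0.0385 0.2001] yaw1.357 F [-0.1  0.4 -0.1] Mz0.04 g0.0856
at t3.6 tcp [0.5074 0.0372 0.0478] yaw1.355 F [ 0.6 -0.6  0.3] Mz-0.02 g0.0853
grip t4.2 tcp [0.5065 0.0371 0.0473] yaw1.355 F [-1.1 -0.   4.1] Mz-0.03 g0.0172
k0.42 t4.6 tcp [0.5158 0.0649 0.0473] yaw1.162 F [-1.4 -0.4  5.3] Mz-0.10 g0.0171
k0.62 t4.9 tcp [0.5298 0.0902 0.0473] yaw0.967 F [-0.6  0.9  5.9] Mz-0.05 g0.0172
k0.82 t5.3 tcp [0.5484 0.1119 0.0473] yaw0.772 F [-0.3  0.1  5.9] Mz-0.09 g0.0176
k1.01 t5.6 tcp [0.5711 0.1299 0.0473] yaw0.576 F [-1.5  1.3  6.7] Mz-0.14 g0.0170
k1.21 t6.0 tcp [0.5971 0.1434 0.0473] yaw0.381 F [-1.2  2.4  7.3] Mz-0.14 g0.0172
k1.40 t6.3 tcp [0.6252 0.1517 0.0474] yaw0.185 F [-1.9  1.5  6. ] Mz-0.22 g0.0175
k1.60 t6.7 tcp [0.6545 0.1542 0.0474] yaw-0.010 F [-1.8  2.1  6.8] Mz-0.23 g0.0171
```

```bash
python3 - <<'E'
from h import *
r.ungrasp(); st("rel")
o=sensors.observe()
r.move_straight(o["tcp_pos"]+[0,0,.08],feed=.2)
r.close_gripper(30)
Y=JP[2]+np.pi/2
for sg in(-1,1):
    r.move_pose(jw(.185,sg*.105,.12),down(Y))
    r.move_straight(jw(.185,sg*.105,.006),feed=.15,until_force=12)
    hit=r.move_straight(jw(.185,sg*.06,.006),feed=.02,until_force=3); o=st("touch %d %s"%(sg,hit)); print(wj(o["tcp_pos"])*1000)
    r.move_straight(jw(.185,sg*.105,.006),feed=.15); r.move_straight(jw(.185,sg*.105,.12),feed=.25)
E
```

```text
rel t7.3 tcp [0.6554 0.1549 0.0469] yaw-0.017 F [-0.6  0.6  0. ] Mz0.07 g0.0855
touch -1 True t12.3 tcp [ 0.4826 -0.137   0.0054] yaw0.012 F [0.6 0.3 0.3] Mz0.08 g0.0002
[184.88576517 -78.02714145]
touch 1 True t16.3 tcp [ 0.6384 -0.1353  0.006 ] yaw0.012 F [ 0.7 -0.7  2.6] Mz-0.00 g0.0000
[185.03130286  77.77557826]
```

```bash
python3 - <<'E'
from h import *
th=1.52; kx=.1212
yaw=lambda t: JP[2]-t+np.pi/2
Z=.042
q=r.ik(jw(kx,0,Z),down(yaw(th)));print(q, r.ik(jw(kx,0,Z),down(yaw(th)+np.pi)))
r.ungrasp()
r.move_pose(jw(kx,0,.15),down(yaw(th)))
r.move_straight(jw(kx,0,Z),feed=.15,until_force=12); st("at")
r.close_gripper(60); st("grip")
for t in np.linspace(th,0,7)[1:]:
    r.move_straight(jw(kx,0,Z),ori=down(yaw(t)),feed=.1); st("t%.2f"%t)
E
```

```text
[-0.79127217  0.81637482  1.11643244  1.97081605 -0.91260012  0.9748764
 -0.72002081] [-0.334224    0.50736786  0.47032146  1.95299452 -0.32688586  0.75561549
  1.95953573]
at t20.2 tcp [ 0.5606 -0.0729  0.0427] yaw-1.508 F [0.4 0.2 0.6] Mz-0.05 g0.0852
grip t20.8 tcp [ 0.5602 -0.0729  0.0428] yaw-1.508 F [-1.5 -0.4  5.2] Mz0.00 g0.0217
t1.27 t21.2 tcp [ 0.5602 -0.0728  0.0428] yaw-1.257 F [-1.3  0.1  6. ] Mz0.11 g0.0221
t1.01 t21.6 tcp [ 0.5602 -0.0727  0.0427] yaw-1.005 F [-2.6  0.5  7.1] Mz0.03 g0.0215
t0.76 t22.0 tcp [ 0.5602 -0.0727  0.0427] yaw-0.752 F [-2.  -0.2  7.2] Mz0.02 g0.0222
t0.51 t22.4 tcp [ 0.5601 -0.0727  0.0427] yaw-0.499 F [-2.2  0.1  6.8] Mz0.07 g0.0221
t0.25 t22.8 tcp [ 0.5601 -0.0727  0.0427] yaw-0.245 F [-2.4  0.5  7.6] Mz0.05 g0.0220
t0.00 t23.2 tcp [ 0.56   -0.0727  0.0427] yaw0.008 F [-1.9 -0.4  7.5] Mz0.04 g0.0220
```

```bash
python3 - <<'E'
from h import *
s=snap("top"); s2=snap("scene")
cv2.imwrite("pics/k1.png",np.hstack([cv2.resize(s["color"][180:300,260:400],(400,343),interpolation=cv2.INTER_CUBIC),cv2.resize(s2["color"][200:320,260:400],(400,343),interpolation=cv2.INTER_CUBIC)]))
E
```

```text
(no output)
```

View pics/k1.png

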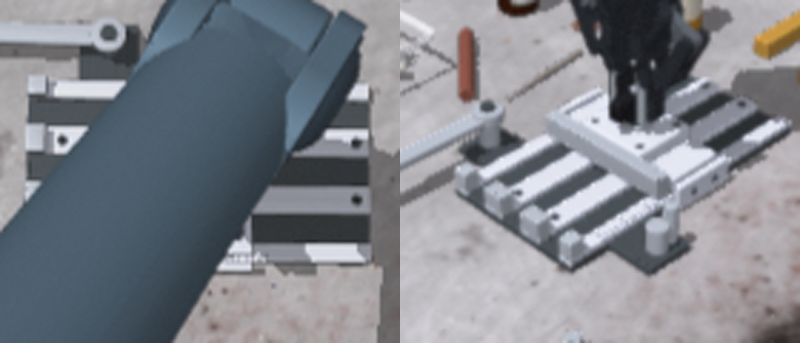

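```bash
python3 - <<'E'
from h import *
r.ungrasp(); r.move_straight(jw(.1212,0,.17),feed=.25)
s2=snap("scene")
cv2.imwrite("pics/k2.png",cv2.resize(s2["color"][190:320,260:420],None,fx=4,fy=4,interpolation=cv2.INTER_CUBIC))
E
```

```text
(no output)
```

View pics/k2.png

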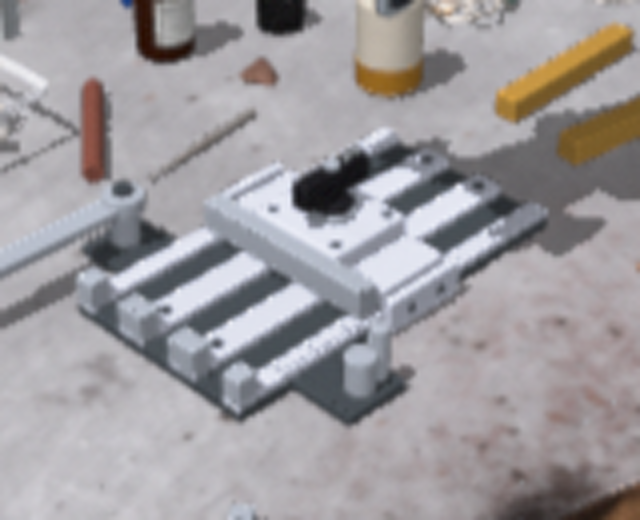

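```bash
python3 - <<'E'
from h import *
Y=JP[2]+np.pi/2
r.move_straight(jw(.1212,0,.049),ori=down(Y),feed=.25,until_force=12); st("at")
r.close_gripper(60); st("grip")
r.move_straight(jw(.165,0,.049),feed=.05); st("dragged")
r.ungrasp(); r.move_straight(jw(.165,0,.16),feed=.25)
r.move_pose([.50,.30,.30],down(Y))
s=snap("top"); np.savez("pics/t1.npz",**s)
s2=snap("scene")
cv2.imwrite("pics/k3.png",np.hstack([cv2.resize(s["color"][180:300,260:400],(400,343),interpolation=cv2.INTER_CUBIC),cv2.resize(s2["color"][200:320,260:400],(400,343),interpolation=cv2.INTER_CUBIC)]))
st()
E
```

```text
at t25.3 tcp [ 0.5596 -0.0731  0.0486] yaw0.011 F [ 1.2 -0.1  0.1] Mz0.01 g0.0852
grip t26.0 tcp [ 0.56   -0.0723  0.0497] yaw0.012 F [-0.9  0.6  5.5] Mz-0.07 g0.0115
dragged t27.0 tcp [ 0.5606 -0.1168  0.0497] yaw0.011 F [-2.  -0.6  5.8] Mz-0.06 g0.0118
 t30.0 tcp [0.5007 0.2979 0.2997] yaw0.009 F [-0.1 -1.   0.4] Mz0.00 g0.0852
```

View pics/k3.png

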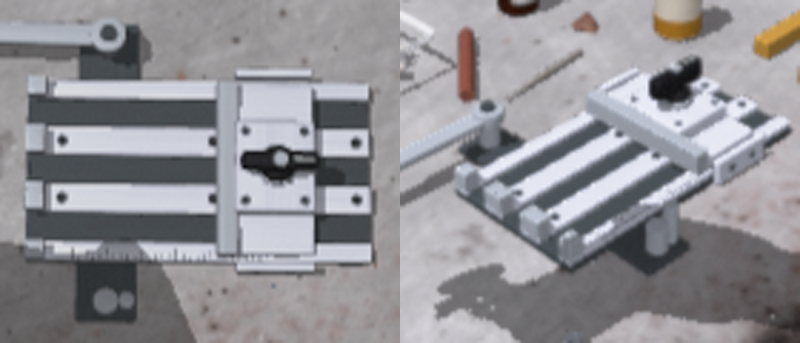

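```bash
python3 - <<'E'
from h import *
r.move_pose([.50,-.2,.30],down(JP[2]+np.pi/2))
s=snap("top"); np.savez("pics/t2.npz",**s)
o=ortho(s,(.44,.30),(.1,.12),.024,3000)
for k in range(1,5): pass
cv2.imwrite("pics/g1.png",o)
E
```

```text
(no output)
```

View pics/g1.png

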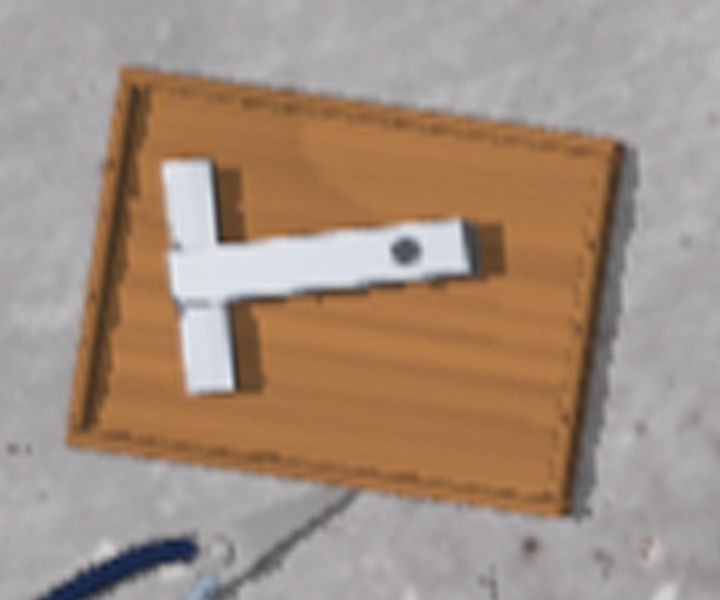

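```bash
cat > g1.py <<'E'
from h import *
gx,gy,ga=.4525,.3178,-1.468
r.move_pose([gx,gy,.12],down(ga+np.pi/2))
hit=r.move_straight([gx,gy,.0145],feed=.15,until_force=12); st("at %s"%hit)
r.close_gripper(80); st("grip")
r.move_straight([gx,gy,.06],feed=.2); st("up")
Y=JP[2]+np.pi/2
r.move_straight(jw(.052,0,.06),ori=down(Y),feed=.25); st("over")
s=snap("scene"); cv2.imwrite("pics/g2.png",cv2.resize(s["color"][180:330,250:420],None,fx=4,fy=4,interpolation=cv2.INTER_CUBIC))
E
python3 g1.py
```

```text
at False t34.7 tcp [0.4534 0.3179 0.0152] yaw0.102 F [0.6 0.7 0.2] Mz0.04 g0.0855
grip t35.4 tcp [0.4526 0.318  0.0151] yaw0.103 F [-1.4  0.1  5.3] Mz0.02 g0.0156
up t35.7 tcp [0.4525 0.3183 0.06  ] yaw0.103 F [-1.3  0.8 -3. ] Mz-0.05 g0.0152
over t37.2 tcp [ 0.5585 -0.0016  0.0595] yaw0.014 F [-0.3  0.3 -1.7] Mz-0.04 g0.0153
```

View pics/g2.png

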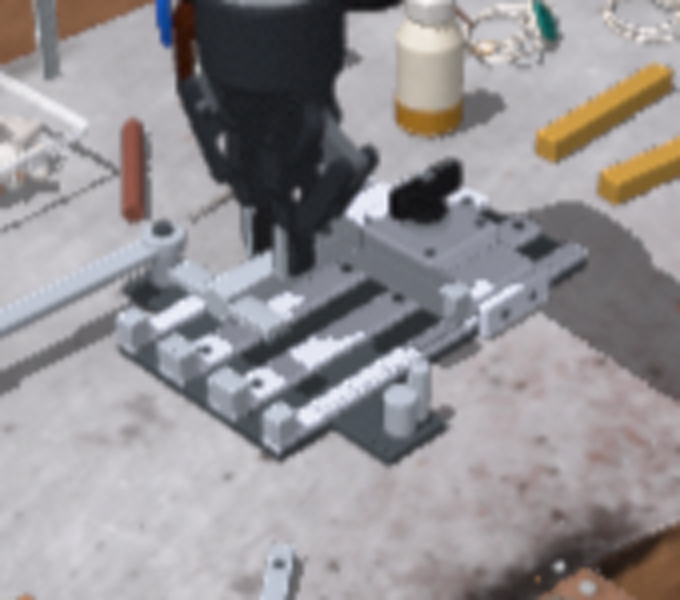

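```bash
python3 - <<'E'
from h import *
r.move_straight(jw(.051,0,.030),feed=.15)
hit=r.move_straight(jw(.051,0,.0155),feed=.03,until_force=6); o=st("down %s"%hit); z=o["tcp_pos"][2]
E
```

```text
down True t38.1 tcp [ 0.5593 -0.0021  0.0171] yaw0.012 F [ 0.2 -0.2  3.8] Mz0.03 g0.0155
```

```bash
python3 - <<'E'
from h import *
hit=r.move_straight(jw(.035,0,.0172),feed=.02,until_force=5); o=st("slid %s"%hit); print(wj(o["tcp_pos"])*1000)
r.ungrasp(); st("rel"); p=sensors.observe()["tcp_pos"]
r.move_straight([p[0],p[1],.13],feed=.25)
r.move_pose([.50,-.2,.30],down(JP[2]+np.pi/2))
s=snap("top"); s2=snap("scene")
cv2.imwrite("pics/g3.png",np.hstack([cv2.resize(s["color"][180:300,260:400],(400,343),interpolation=cv2.INTER_CUBIC),cv2.resize(s2["color"][200:320,260:400],(400,343),interpolation=cv2.INTER_CUBIC)]))
E
```

```text
slid True t38.5 tcp [0.5588 0.002  0.0171] yaw0.011 F [0.  0.4 2.9] Mz-0.07 g0.0155
[46.75522499 -0.14861533]
rel t39.2 tcp [5.593e-01 3.000e-04 1.750e-02] yaw0.010 F [-0.1  0.2 -0.8] Mz-0.02 g0.0852
```

View pics/g3.png

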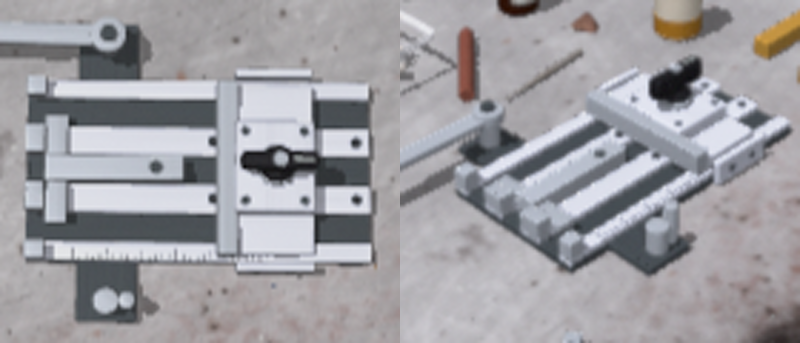

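```bash
python3 - <<'E'
from h import *
Y=JP[2]+np.pi/2
r.move_pose(jw(.1655,0,.14),down(Y))
r.move_straight(jw(.1655,0,.049),feed=.2,until_force=12); st("at")
r.close_gripper(60); st("grip")
r.move_straight(jw(.150,0,.049),feed=.05); st("near")
for k in range(4):
    x=wj(sensors.observe()["tcp_pos"])[0]
    hit=r.move_straight(jw(x-.012,0,.049),feed=.015,until_force=7); r.hold(.2); o=st("push %s"%hit); print(wj(o["tcp_pos"])*1000)
    if hit: break
E
```

```text
at t42.4 tcp [ 0.5615 -0.1179  0.0506] yaw0.011 F [ 0.4 -0.6  0.3] Mz0.03 g0.0850
grip t43.0 tcp [ 0.5605 -0.1166  0.0494] yaw0.012 F [-1.5 -0.5  4.8] Mz-0.05 g0.0113
near t43.5 tcp [ 0.5603 -0.0995  0.0494] yaw0.013 F [-1.4  0.8  6.1] Mz-0.07 g0.0113
push True t44.4 tcp [ 0.5602 -0.0932  0.0494] yaw0.012 F [1.2 1.3 2.4] Mz-0.05 g0.0115
[1.41963635e+02 5.54545104e-02]
```

```bash
python3 - <<'E'
from h import *
for k in range(2):
    x=wj(sensors.observe()["tcp_pos"])[0]
    hit=r.move_straight(jw(x-.006,0,.049),feed=.012,until_force=8); o=st("push %s"%hit); print(wj(o["tcp_pos"])*1000); r.hold(.3); st("held")
E
```

```text
push True t44.8 tcp [ 0.5602 -0.0931  0.0495] yaw0.010 F [-0.5 -0.5  2.9] Mz0.10 g0.0114
[1.41896665e+02 9.86489709e-02]
held t45.1 tcp [ 0.5602 -0.0931  0.0494] yaw0.010 F [-1.7 -0.7  2.7] Mz0.09 g0.0116
push True t45.5 tcp [ 0.5602 -0.0931  0.0495] yaw0.009 F [ 1.2 -1.1  2.5] Mz0.05 g0.0118
[1.41888399e+02 7.96644360e-02]
held t45.8 tcp [ 0.5602 -0.0931  0.0495] yaw0.008 F [1.8 0.4 1.4] Mz0.15 g0.0114
```

```bash
python3 - <<'E'
from h import *
yaw=lambda t: JP[2]-t+np.pi/2
p=sensors.observe()["tcp_pos"]; P=jw(.1416,0,.049)
for t in np.linspace(0,1.58,7)[1:]:
    r.move_straight(P,ori=down(yaw(t)),feed=.1); st("t%.2f"%t)
o=sensors.observe(); print(wj(o["tcp_pos"]))
r.ungrasp(); r.move_straight(jw(.1416,0,.15),feed=.25); r.move_pose([.50,-.2,.30],down(JP[2]+np.pi/2))
s=snap("top"); s2=snap("scene"); np.savez("pics/t3.npz",**s)
cv2.imwrite("pics/g4.png",np.hstack([cv2.resize(s["color"][180:300,260:400],(400,343),interpolation=cv2.INTER_CUBIC),cv2.resize(s2["color"][200:320,260:400],(400,343),interpolation=cv2.INTER_CUBIC)]))
E
```

```text
t0.26 t46.2 tcp [ 0.5604 -0.0931  0.0494] yaw-0.253 F [ 0.6 -0.   4.9] Mz-0.09 g0.0118
t0.53 t46.6 tcp [ 0.5606 -0.0932  0.0494] yaw-0.516 F [ 1.4 -0.2  5.5] Mz-0.10 g0.0114
t0.79 t47.0 tcp [ 0.5608 -0.0933  0.0494] yaw-0.779 F [1.4 0.1 3.7] Mz-0.10 g0.0120
t1.05 t47.5 tcp [ 0.5609 -0.0935  0.0495] yaw-1.042 F [ 1.  -0.3  3.4] Mz-0.11 g0.0118
t1.32 t47.9 tcp [ 0.561  -0.0936  0.0495] yaw-1.305 F [ 1.6 -0.9  5.2] Mz-0.13 g0.0118
t1.58 t48.3 tcp [ 0.561  -0.0939  0.0495] yaw-1.569 F [ 2.9 -2.2  3.1] Mz0.02 g0.0117
[0.14269356 0.00085392]
```

View pics/g4.png

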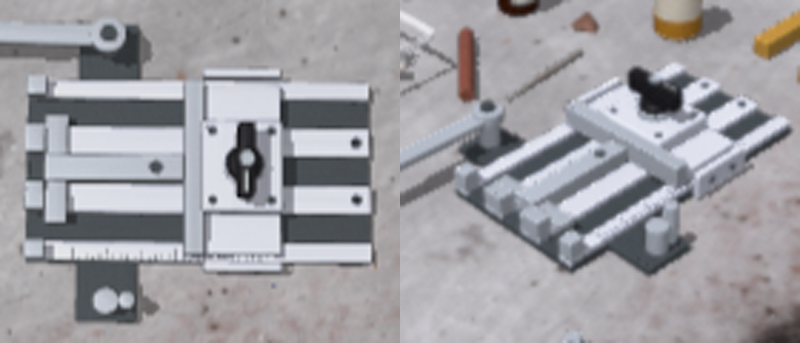

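```bash
python3 - <<'E'
from h import *
s=dict(np.load("pics/t3.npz")); s2=snap("scene")
a=cv2.resize(s["color"][218:258,266:334],None,fx=11,fy=11,interpolation=cv2.INTER_CUBIC)
cv2.imwrite("pics/g5.png",a)
cv2.imwrite("pics/g6.png",cv2.resize(s2["color"][235:300,275:375],None,fx=8,fy=8,interpolation=cv2.INTER_CUBIC))
E
```

```text
(no output)
```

View pics/g5.png

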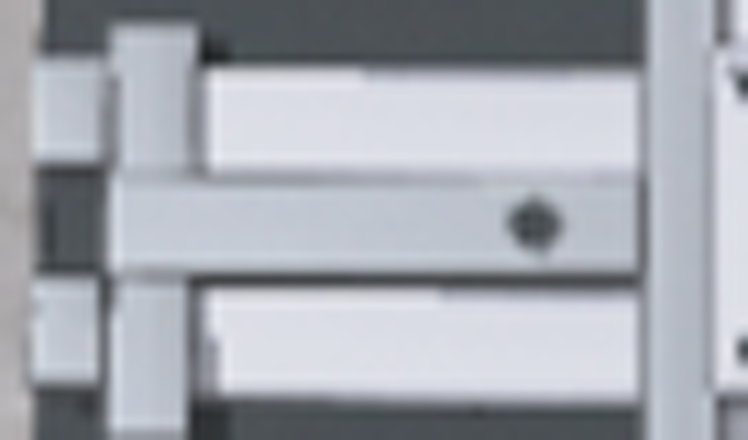

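View pics/g6.png

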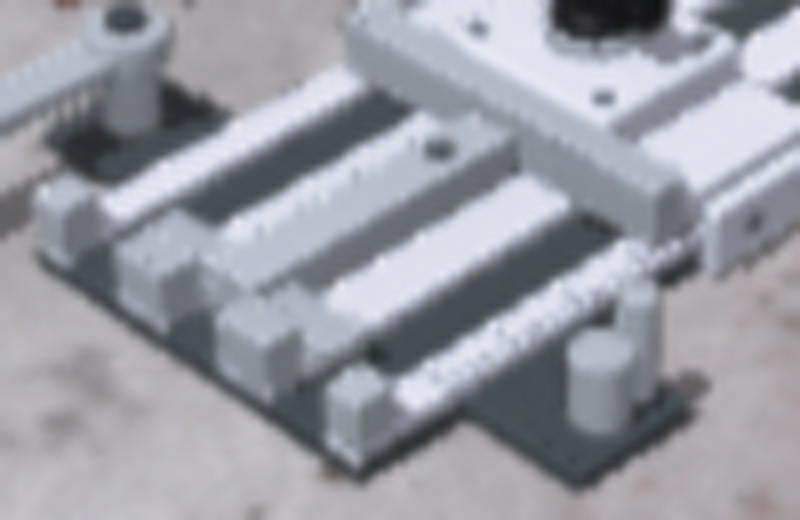

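```bash
python3 - <<'E'
from h import *
Y=JP[2]+np.pi/2
r.move_pose(jw(.046,0,.12),down(Y))
r.move_straight(jw(.046,0,.0175),feed=.2,until_force=12); st("at")
r.close_gripper(60); st("grip")
for d in(1,-1,1,-1):
    x,y=wj(sensors.observe()["tcp_pos"])
    hit=r.move_straight(jw(x+d*.006,y,.0175),feed=.008,until_force=7); o=st("d%d %s"%(d,hit)); print((wj(o["tcp_pos"])*1000).round(2))
E
```

```text
at t52.7 tcp [0.5601 0.0016 0.0187] yaw0.011 F [-0.4 -1.1  0.7] Mz-0.01 g0.0855
grip t53.3 tcp [0.5593 0.003  0.0181] yaw0.012 F [-0.7  0.   5.9] Mz-0.01 g0.0156
d1 True t53.8 tcp [0.5593 0.003  0.0181] yaw0.013 F [-0.6  0.7  3.4] Mz-0.04 g0.0162
[45.78  0.35]
d-1 True t54.4 tcp [0.5593 0.0031 0.0181] yaw0.012 F [-0.7 -0.2  3.1] Mz0.05 g0.0157
[45.72  0.35]
d1 True t54.9 tcp [0.5593 0.0031 0.0181] yaw0.012 F [-0.4  0.5  4.2] Mz-0.01 g0.0159
[45.75  0.36]
d-1 True t55.4 tcp [0.5593 0.0031 0.0181] yaw0.011 F [ 0.2 -0.4  3.1] Mz0.02 g0.0160
[45.72  0.36]
```

```bash
python3 - <<'E'
from h import *
gx,gy,ga=.4475,.312,-1.468
r.close_gripper(80)
p=sensors.observe()["tcp_pos"]
r.move_straight([p[0],p[1],.065],feed=.1); st("up")
r.move_straight([gx,gy,.065],ori=down(ga+np.pi/2),feed=.25); st("over")
hit=r.move_straight([gx,gy,.025],feed=.15)
hit=r.move_straight([gx,gy,.013],feed=.03,until_force=5); st("down %s"%hit)
r.ungrasp(); r.move_straight([gx,gy,.12],feed=.25)
r.move_pose([.45,0.0,.33],down(JP[2]+np.pi/2))
s=snap("top"); np.savez("pics/t4.npz",**s); cv2.imwrite("pics/g7.png",s["color"]); st()
E
```

```text
up t56.2 tcp [0.5591 0.0031 0.065 ] yaw0.010 F [-0.4  0.7 -2.1] Mz-0.00 g0.0149
over t57.7 tcp [0.4483 0.3097 0.0651] yaw0.100 F [-0.2 -0.6 -2.1] Mz0.06 g0.0155
down True t58.5 tcp [0.4484 0.3126 0.0162] yaw0.103 F [-0.6  0.1  4.8] Mz0.04 g0.0150
 t61.2 tcp [0.4494 0.0016 0.3286] yaw0.015 F [ 0.  -0.2  0.5] Mz0.03 g0.0855
```

View pics/g7.png

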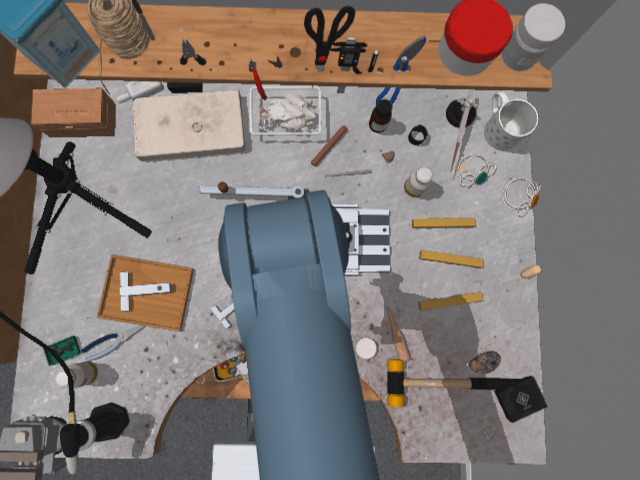

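```bash
cat >> h.py <<'E'
def bars(s,u0=400):
    hsv=cv2.cvtColor(s["color"],cv2.COLOR_BGR2HSV); m=cv2.inRange(hsv,(15,90,50),(32,255,255)); m[:, :u0]=0; m[:200]=0;m[330:]=0
    n,l,stt,c=cv2.connectedComponentsWithStats(m); out=[]
    for i in range(1,n):
        if stt[i,4]>300:
            w=plane(s,np.argwhere(l==i)[:,::-1],.018)[:,:2]; d=w-w.mean(0); U=np.linalg.svd(d,full_matrices=False)[2][0]
            if U[1]>0: U=-U
            out.append((w.mean(0)[0],w.mean(0)[1],np.arctan2(U[1],U[0]),stt[i,4]))
    return out
E
python3 - <<'E'
from h import *
print(bars(dict(np.load("pics/t4.npz"))))
JY=JP[2]+np.pi/2
def K(a,z,off=.0205):
    t=np.array([-np.cos(a),np.sin(a)]); p=np.array([.045-.15*np.sin(a),.094-.15*np.cos(a)])-off*t; return jw(p[0],p[1],z)
r.close_gripper(30)
r.move_pose(K(1.4,.12),down(JY)); r.move_straight(K(1.4,.047),feed=.2,until_force=12)
for a in(1.55,1.7,1.81): print(r.move_straight(K(a,.047),ori=down(JY-(a-np.pi/2)),feed=.1,until_force=25)); st("%.2f"%a)
r.move_straight(K(1.7,.047),feed=.15);r.move_straight(K(1.7,.15),feed=.25); r.ungrasp()
r.move_pose([.42,0,.3],down(JY)); s=snap("top"); print(bars(s)); cv2.imwrite("pics/b0.png",s["color"][130:330,190:510])
E
```

```text
[(np.float64(0.5994001683368511), np.float64(-0.2989248516551617), np.float64(-1.5260869481541717), np.int32(559)), (np.float64(0.5238359994629418), np.float64(-0.3139177481428127), np.float64(-1.698227942182643), np.int32(566)), (np.float64(0.4375532291692877), np.float64(-0.31071928865003595), np.float64(-1.3967040316499348), np.int32(549))]
False
1.55 t64.0 tcp [0.6289 0.1544 0.0487] yaw0.033 F [ 0.5 -0.7  0.4] Mz0.00 g-0.0002
False
1.70 t64.4 tcp [0.6497 0.1561 0.0472] yaw-0.116 F [-0.4 -0.2  0.6] Mz-0.04 g-0.0000
False
1.81 t64.7 tcp [0.6662 0.1554 0.047 ] yaw-0.225 F [-0.6 -0.3  0.4] Mz-0.03 g0.0002
[(np.float64(0.5994405747624677), np.float64(-0.2991438782095812), np.float64(-1.5259021339699923), np.int32(557)), (np.float64(0.5238256800309069), np.float64(-0.31386650830712665), np.float64(-1.6985643308656044), np.int32(565)), (np.float64(0.4373496930815576), np.float64(-0.31048011247113766), np.float64(-1.395634265259381), np.int32(565))]
```

View pics/b0.png

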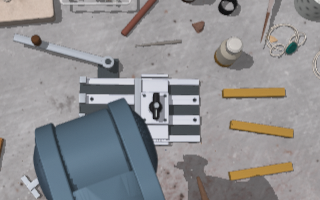

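```bash
cat > pick.py <<'E'
from h import *
JY=JP[2]+np.pi/2
def pick(b,off,z,zc=.075):
    """grip bar b at offset off (m) along its jig-x-ward axis, TCP height z"""
    x,y,a=b[:3]; gx,gy=x+off*np.cos(a),y+off*np.sin(a); Y=a+np.pi/2
    r.move_pose([gx,gy,.16],down(Y)); hit=r.move_straight([gx,gy,z],feed=.2,until_force=12); st("at %s"%hit)
    r.close_gripper(90); st("grip"); zz=sensors.observe()["tcp_pos"][2]
    r.move_straight([gx,gy,zc],feed=.15); st("up"); return zz
E
python3 - <<'E'
from pick import *
s=snap("top"); b=bars(s)[0]; print(b)
z=pick(b,.006,.009)
# front route
r.move_straight([.40,-.25,.075],ori=down(JY),feed=.25); st("w1")
s=snap("scene"); cv2.imwrite("pics/b1.png",s["color"][100:400,250:560]); print(z)
E
```

```text
(np.float64(0.5995116877915977), np.float64(-0.29926522637570613), np.float64(-1.527080536473172), np.int32(557))
at False t69.9 tcp [ 0.6012 -0.3058  0.0107] yaw0.044 F [ 1.2 -0.2  0.3] Mz0.01 g0.0854
grip t70.5 tcp [ 0.6001 -0.3054  0.0098] yaw0.044 F [-1.5  0.5  4. ] Mz-0.03 g0.0152
up t71.1 tcp [ 0.5991 -0.3046  0.0742] yaw0.044 F [ 0.2  1.  -3.9] Mz-0.02 g0.0152
w1 t72.1 tcp [ 0.4019 -0.2505  0.0754] yaw0.013 F [ 1.1  0.4 -2.1] Mz0.03 g0.0149
0.009771088274301964
```

View pics/b1.png

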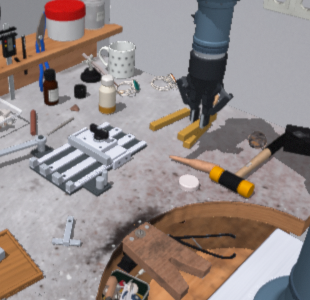

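```bash
python3 - <<'E'
from pick import *
r.move_straight([.40,.03,.075],feed=.25)
r.move_straight(jw(.016,-.042,.075),ori=down(JY),feed=.2); st("over")
r.move_straight(jw(.016,-.042,.036),feed=.1); r.hold(.2); st("pre")
hit=r.move_straight(jw(.016,-.042,.0165),feed=.03,until_force=7); o=st("down %s"%hit); print(wj(o["tcp_pos"])*1000)
E
```

```text
over t74.2 tcp [0.5148 0.0312 0.0743] yaw0.011 F [-0.7 -0.1 -3.2] Mz0.02 g0.0147
pre t74.9 tcp [0.5169 0.0323 0.0365] yaw0.012 F [-0.3  0.8 -3.6] Mz-0.03 g0.0152
down True t75.5 tcp [0.5161 0.0323 0.0177] yaw0.012 F [-0.2  0.7  4.4] Mz0.04 g0.0149
[ 15.97574352 -42.46633951]
```

```bash
cat >> pick.py <<'E'
def push(y,x0=-.095,F=10):
    r.close_gripper(30)
    r.move_pose(jw(x0,y,.09),down(JY)); r.move_straight(jw(x0,y,.014),feed=.2,until_force=15)
    r.move_straight(jw(-.055,y,.014),feed=.08)
    for k in range(3):
        x=wj(sensors.observe()["tcp_pos"])[0]
        hit=r.move_straight(jw(x+.025,y,.014),feed=.03,until_force=F); o=st("push %s"%hit); print((wj(o["tcp_pos"])*1000).round(2))
    r.move_straight(jw(x0,y,.014),feed=.15); r.move_straight(jw(x0,y,.10),feed=.25)
def look(name):
    s=snap("top"); s2=snap("scene")
    cv2.imwrite(name,np.hstack([cv2.resize(s["color"][180:300,240:380],(400,343),interpolation=cv2.INTER_CUBIC),cv2.resize(s2["color"][200:320,260:400],(400,343),interpolation=cv2.INTER_CUBIC)])); return s
E
python3 - <<'E'
from pick import *
r.ungrasp(); r.move_straight(jw(.016,-.042,.10),feed=.25)
push(-.042)
r.move_pose([.42,.25,.3],down(JY)); s=look("pics/b2.png"); print(bars(s))
E
```

```text
push True t79.8 tcp [0.5155 0.0886 0.0137] yaw0.012 F [-0.2  1.1  0.3] Mz-0.00 g0.0003
[-40.35 -42.42]
push True t80.2 tcp [0.5148 0.0887 0.0132] yaw0.015 F [0.2 0.9 0.9] Mz-0.04 g-0.0001
[-40.41 -43.16]
push True t80.5 tcp [0.5142 0.0888 0.0129] yaw0.018 F [0.6 0.4 1. ] Mz0.01 g-0.0001
[-40.48 -43.71]
[(np.float64(0.5238359994629418), np.float64(-0.3139177481428127), np.float64(-1.698227942182643), np.int32(566)), (np.float64(0.4372705985110475), np.float64(-0.3103821780829244), np.float64(-1.3949540676464527), np.int32(569))]
```

View pics/b2.png

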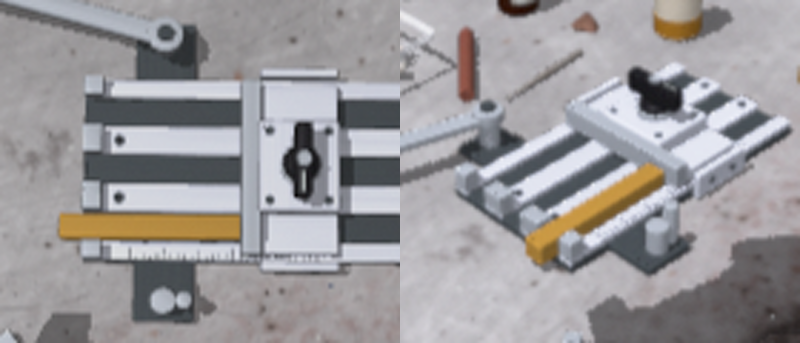

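```bash
cat > mid.py <<'E'
from pick import *
import sys
idx,gy,name=int(sys.argv[1]),float(sys.argv[2]),sys.argv[3]
s=snap("top"); b=bars(s)[idx]; print(b)
z=pick(b,-.046,.004,.08)
r.move_straight([.41,-.22,.08],ori=down(JY),feed=.25)
r.move_straight([.41,.09,.08],feed=.25); st("w")
r.move_straight(jw(-.048,gy,.08),feed=.2); r.hold(.2); st("over")
s=snap("scene"); cv2.imwrite(name,cv2.resize(s["color"][180:330,230:420],None,fx=4,fy=4,interpolation=cv2.INTER_CUBIC)); print("z",z)
E
python3 mid.py 0 0 pics/b3.png
```

```text
(np.float64(0.5238359994629418), np.float64(-0.3139177481428127), np.float64(-1.698227942182643), np.int32(566))
at True t85.3 tcp [ 0.5295 -0.2675  0.0182] yaw-0.126 F [ 1.  -1.5  7.7] Mz0.02 g0.0003
grip t85.5 tcp [ 0.5296 -0.2675  0.0182] yaw-0.126 F [ 2.  -1.7  3. ] Mz0.00 g-0.0001
up t86.1 tcp [ 0.5289 -0.2673  0.0792] yaw-0.127 F [ 0.7  0.  -0.7] Mz0.02 g-0.0005
w t88.2 tcp [0.4102 0.0887 0.0799] yaw0.010 F [ 0.3 -0.3  0.3] Mz0.02 g-0.0001
over t89.3 tcp [0.5565 0.0968 0.0798] yaw0.012 F [-0.   0.3 -0.3] Mz0.03 g-0.0004
z 0.01819125328918754
```

View pics/b3.png

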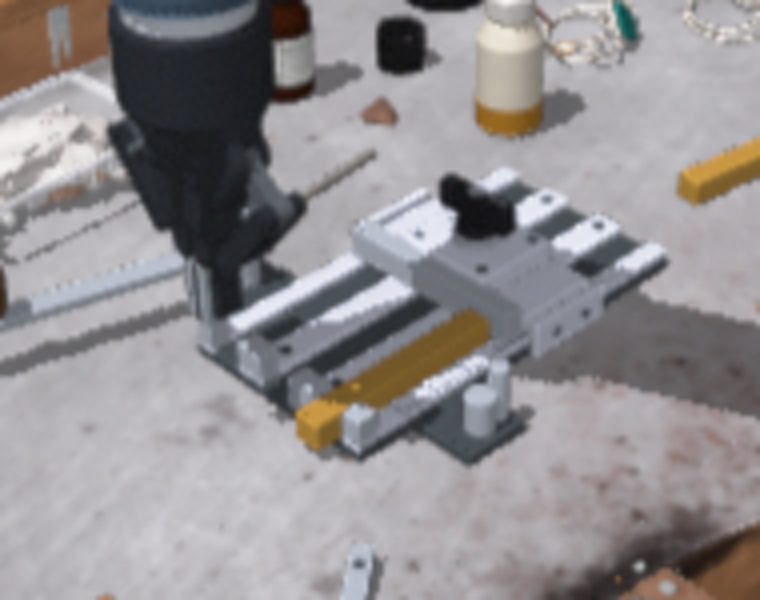

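```bash
sed -i 's/    r.move_pose(\[gx,gy,.16\]/    r.ungrasp(); r.move_pose([gx,gy,.16]/' pick.py
python3 - <<'E'
from pick import *
r.move_straight(jw(-.048,0,.16),feed=.25); r.move_pose([.42,.2,.3],down(JY))
E
python3 mid.py 0 0 pics/b4.png
```

```text
(np.float64(0.5238256800309069), np.float64(-0.31386650830712665), np.float64(-1.6985643308656044), np.int32(565))
at False t94.2 tcp [ 0.5306 -0.2689  0.0051] yaw-0.128 F [-0.5  0.2  1.1] Mz-0.03 g0.0853
grip t94.9 tcp [ 0.5302 -0.2684  0.0047] yaw-0.128 F [-1.9  1.5  5.1] Mz-0.02 g0.0155
up t95.5 tcp [ 0.529  -0.2673  0.0791] yaw-0.128 F [-0.7  0.5 -3.5] Mz-0.04 g0.0151
w t97.6 tcp [0.4102 0.0884 0.0801] yaw0.010 F [ 0.   0.5 -3.7] Mz0.00 g0.0155
over t98.7 tcp [0.5564 0.0969 0.0798] yaw0.012 F [-0.5  0.7 -3.5] Mz0.03 g0.0153
z 0.004704772667676719
```

View pics/b4.png

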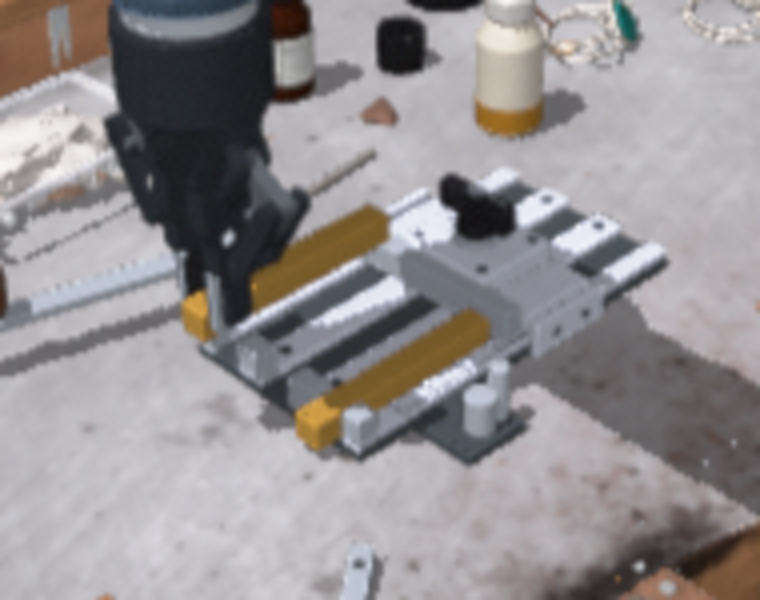

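```bash
cat > low.py <<'E'
from pick import *
import sys
gy=float(sys.argv[1])
r.move_straight(jw(-.048,gy,.032),feed=.1); r.hold(.2); st("pre")
hit=r.move_straight(jw(-.048,gy,.0115),feed=.03,until_force=7); o=st("down %s"%hit); print(wj(o["tcp_pos"])*1000)
E
python3 low.py 0
```

```text
pre t99.6 tcp [0.5584 0.0968 0.0327] yaw0.012 F [-0.8 -1.2 -3.7] Mz-0.03 g0.0153
down True t100.2 tcp [0.5574 0.097  0.0123] yaw0.012 F [-1.3 -0.6  6.9] Mz-0.04 g0.0158
[-48.18019139  -0.41752963]
```

```bash
python3 - <<'E'
from pick import *
r.ungrasp(); r.move_straight(jw(-.048,0,.10),feed=.25)
push(0,-.105)
r.move_pose([.42,.25,.3],down(JY)); s=look("pics/b5.png"); print(bars(s))
E
python3 mid.py 0 .042 pics/b6.png; python3 low.py .042
```

```text
push True t104.5 tcp [0.5573 0.0891 0.0135] yaw0.013 F [-0.5  0.4  0.4] Mz-0.04 g0.0001
[-40.34  -0.63]
push True t104.9 tcp [0.5564 0.0893 0.0127] yaw0.016 F [-0.6  0.5 -1.1] Mz0.02 g-0.0002
[-40.47  -1.56]
push True t105.3 tcp [0.5556 0.0893 0.0121] yaw0.019 F [-0.   0.6 -0.5] Mz0.01 g-0.0001
[-40.56  -2.27]
[(np.float64(0.4372705985110475), np.float64(-0.3103821780829244), np.float64(-1.3949540676464527), np.int32(569))]
(np.float64(0.43725720139030033), np.float64(-0.3103941056225394), np.float64(-1.3948956636821617), np.int32(568))
at False t111.2 tcp [ 0.4303 -0.2654  0.0048] yaw0.176 F [ 0.5 -0.5 -0.2] Mz0.03 g0.0850
grip t111.8 tcp [ 0.4294 -0.2652  0.0047] yaw0.175 F [-1.5  0.8  5.3] Mz-0.04 g0.0155
up t112.5 tcp [ 0.4282 -0.2644  0.0792] yaw0.176 F [-0.3  0.3 -2.3] Mz0.04 g0.0156
w t114.2 tcp [0.41   0.0885 0.0798] yaw0.010 F [ 0.1 -0.2 -2.5] Mz0.03 g0.0154
over t115.5 tcp [0.5987 0.0973 0.0799] yaw0.012 F [ 0.2  0.2 -3.4] Mz-0.03 g0.0154
z 0.004687999401949472
pre t116.4 tcp [0.6005 0.0975 0.0328] yaw0.012 F [-0.8 -0.9 -2.7] Mz0.05 g0.0156
down True t117.0 tcp [0.5994 0.0973 0.0125] yaw0.012 F [-1.5 -0.4  5.6] Mz-0.03 g0.0158
[-48.01666078  41.54203842]
```

View pics/b5.png

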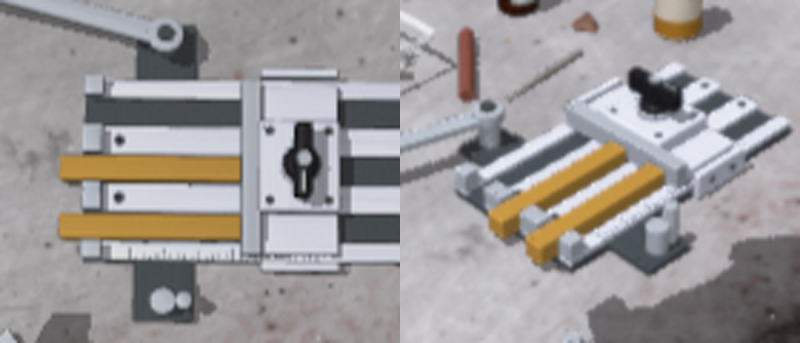

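View pics/b6.png

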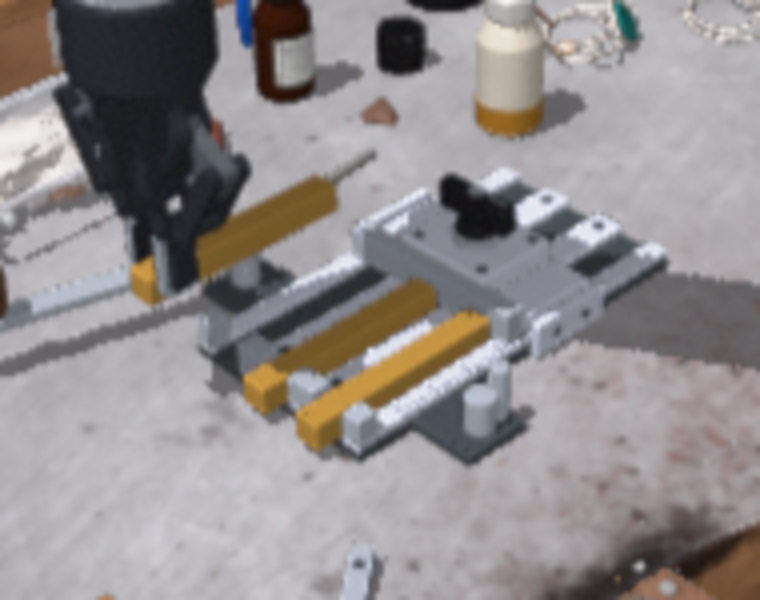

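```bash
python3 - <<'E'
from pick import *
r.ungrasp(); st("rel"); r.move_straight(jw(-.048,.042,.10),feed=.25)
push(.042,-.105)
r.move_pose([.42,.28,.3],down(JY)); s=look("pics/b7.png"); st(); cv2.imwrite("pics/b8.png",s["color"])
E
```

```text
rel t117.7 tcp [0.5973 0.0971 0.0106] yaw0.012 F [-0.5  0.6 -0.2] Mz-0.01 g0.0858
push True t121.3 tcp [0.5994 0.0897 0.0136] yaw0.013 F [-0.3  0.7 -0.4] Mz0.02 g-0.0003
[-40.39  41.53]
push True t121.7 tcp [0.5984 0.0898 0.0128] yaw0.016 F [ 0.1  0.3 -0.4] Mz0.02 g-0.0002
[-40.47  40.45]
push True t122.1 tcp [0.5976 0.0899 0.0124] yaw0.019 F [-0.4  0.8  0.4] Mz-0.00 g0.0000
[-40.59  39.71]
 t124.4 tcp [0.4207 0.2783 0.2982] yaw0.009 F [-0.4 -1.4 -0.3] Mz0.07 g-0.0001
```

View pics/b7.png

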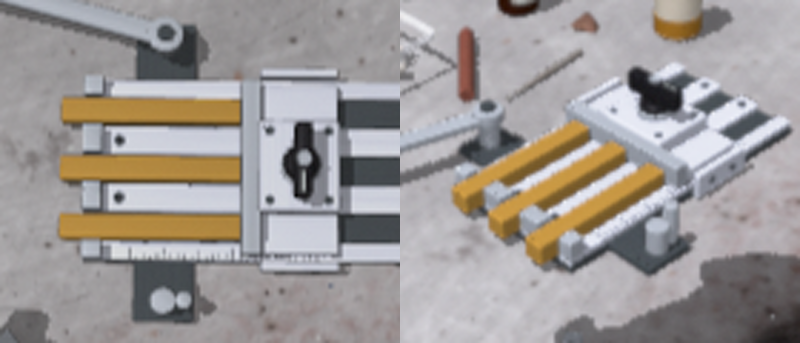

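View pics/b8.png

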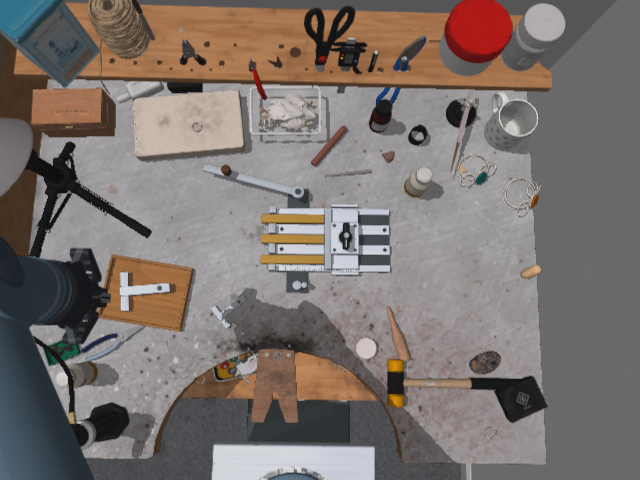

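```bash
python3 - <<'E'
from pick import *
s=snap("top"); cv2.imwrite("pics/kh.png",cv2.resize(s["color"][130:210,190:310],None,fx=6,fy=6,interpolation=cv2.INTER_CUBIC))
P=cloud(s); print(P[148,225:246:4,2], P[152,225:246:4,2]); print(P[150,236],P[154,238])
E
```

```text
[0.02537389 0.03198085 0.02451995 0.02881431 0.02552304 0.00315816] [ 0.00997912  0.00657134  0.00942497  0.00447258  0.00202215 -0.00089344]
[0.74597634 0.13781084 0.01678871] [ 0.74350072  0.13594059 -0.00206641]
```

View pics/kh.png

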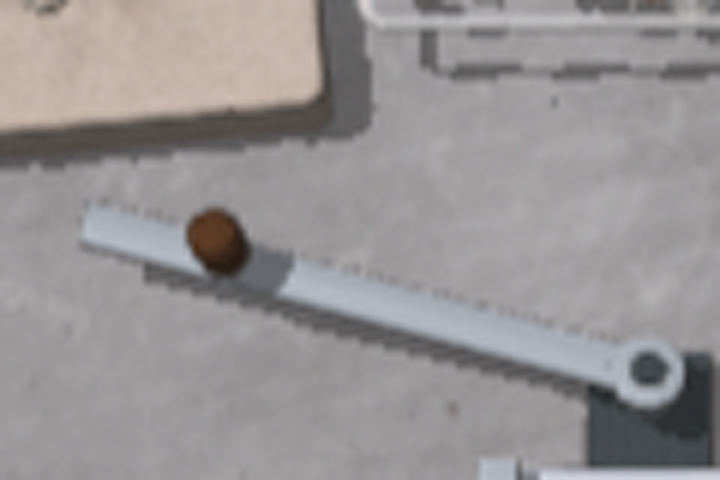

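```bash
python3 - <<'E'
from pick import *
s=snap("top"); p=plane(s,[(225.4,169.3)],.07)[0]; j=wj(p); a=np.arctan2(.045-j[0],.094-j[1]); print(j,a)
r.ungrasp(); Yk=lambda a: JP[2]+np.pi-a
q=Yk(a); print(r.ik(khandle(a,.047),down(q)), r.ik(khandle(0,.047),down(Yk(0))))
r.move_pose(khandle(a,.14),down(q)); hit=r.move_straight(khandle(a,.047),feed=.2,until_force=12); st("at %s"%hit)
r.close_gripper(50); st("grip")
for k in np.linspace(a,.1,9)[1:]:
    r.move_straight(khandle(k,.047),ori=down(Yk(k)),feed=.2)
st("k.1")
hit=r.move_straight(khandle(-.03,.047),ori=down(Yk(-.03)),feed=.04,until_force=8); o=st("shut %s"%hit)
j=wj(o["tcp_pos"]); print(j*1000,np.arctan2(.045-j[0],.094-j[1]))
E
```

```text
[-0.09887781  0.13015301] 1.8169753828589683
[-0.38676159  0.67616546  0.15597876  1.57563165 -0.12447508  0.89953562
 -0.42113156] [-0.21195416  0.36812818  0.14027499  2.08411141 -0.07872903  0.69418021
  1.56248694]
at False t127.2 tcp [0.6883 0.1518 0.0482] yaw-0.233 F [-0.2 -0.8  0.6] Mz-0.05 g0.0855
grip t127.8 tcp [0.6883 0.1509 0.0478] yaw-0.234 F [-0.4 -0.4  3.2] Mz-0.01 g0.0166
k.1 t130.8 tcp [0.5039 0.0173 0.0475] yaw1.481 F [-2.8 -0.1  7.9] Mz0.05 g0.0166
shut True t131.2 tcp [0.5033 0.0025 0.0476] yaw1.600 F [-1.1  0.5  3. ] Mz-0.21 g0.0168
[ 45.59213948 -55.65088471] -0.003956785068520601
```

```bash
python3 - <<'E'
from pick import *
hit=r.move_straight(khandle(-.05,.047),ori=down(JP[2]+np.pi),feed=.03,until_force=8); o=st("shut2 %s"%hit); j=wj(o["tcp_pos"]); print(j)
r.ungrasp(); p=sensors.observe()["tcp_pos"]; r.move_straight([p[0],p[1],.16],feed=.2)
r.move_pose([.42,.28,.3],down(JY)); s=snap("top"); s2=snap("scene"); st()
cv2.imwrite("pics/e1.png",cv2.resize(s["color"][160:320,90:410],None,fx=2.5,fy=2.5,interpolation=cv2.INTER_CUBIC))
cv2.imwrite("pics/e2.png",cv2.resize(s2["color"][195:310,255:415],None,fx=5,fy=5,interpolation=cv2.INTER_CUBIC))
E
```

```text
shut2 True t131.4 tcp [0.5033 0.0026 0.0476] yaw1.592 F [0.2 0.6 3.7] Mz-0.11 g0.0171
[ 0.04557479 -0.05562943]
 t134.8 tcp [0.4202 0.2792 0.2994] yaw0.011 F [-0.3 -0.3 -0.6] Mz-0.06 g0.0855
```

View pics/e1.png

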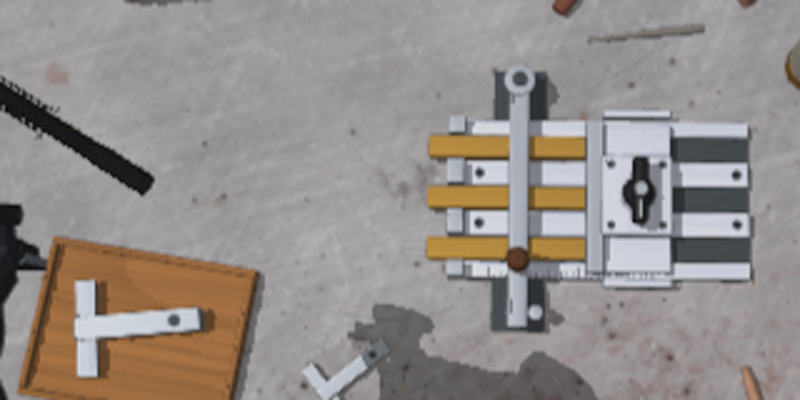

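View pics/e2.png

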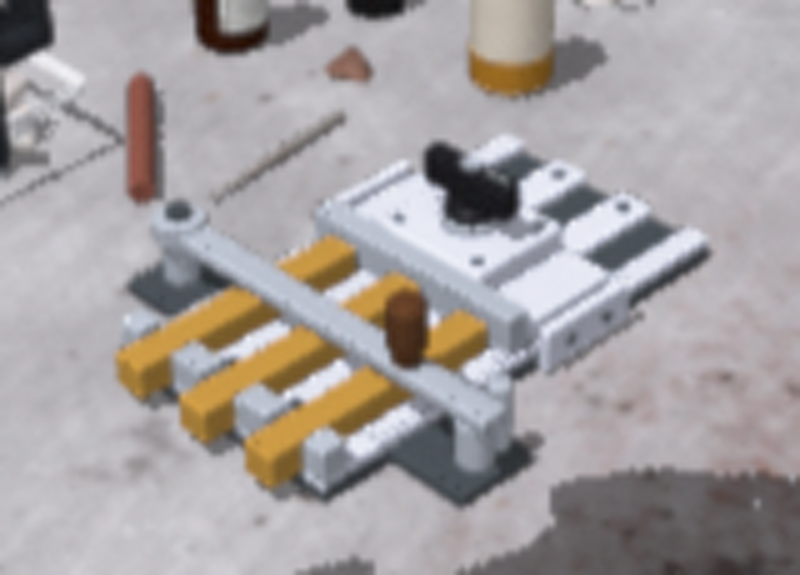

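```bash
python3 -c "
from rig import r; print(r.finish_job())"
```

```text
the job is handed in; nothing more can be done
None
```

I completed all the steps in the order asked and handed the job in at about 135 s of the 210 s.

**What I did**
- I opened the keeper, freed the knob and drew the stop back.
- I laid the larger T gauge in the middle groove, slid the stop up to it, clamped the knob and put the gauge back in its tray.
- I then laid all three brass bars in grooves 1 to 3, pushed each against the stop with about 10 N, and swung the keeper shut against its pin.

**Last checks**
- **Gauge and stop:** with the knob tight, I pushed the gauge both ways with about 7 N. It had less than 0.1 mm of play, so it was touching both the end plate and the stop.
- **Bars:** all three were down on their groove floors by tool height. The pushing finger stopped at the same place for each, within 0.1 mm.
- **Keeper:** it reads about 0 rad.
- **Final pictures:** they show the knob bar across the grooves, the gauge inside the tray, and the scriber and bottle looking untouched.

**What went wrong or disagreed**
- The cameras disagreed by 2 to 3 mm on the jig, so I confirmed its centre line by touch.
- My first grip on the knob read wider than its bar. It still turned, and I regripped it higher.
- I once lowered the closed gripper onto a bar, stopped at the 12 N contact limit, and redid the pick.
- One bar was knocked aside early on, so I measured it again before picking it up.
- While I tightened the knob the tool drifted 0.8 mm, but the play test showed no gap.

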